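Hook the tabbed shelf bracket into the slotted upright

ROBOT

A 6-joint arm with a two-finger parallel gripper is mounted at the origin on a cart in front of the work surface, level with it; the furniture and walls round the work are solid. World frame = base frame: x ahead of the robot, y to its left, z up, the work surface at z = 0. Lengths are in m, angles in rad, forces in N, time in s.
With the tool pointing down it reaches from about 0.3 to 0.875 m from the base axis. Payload 4.2 kg.
Tool frame: the origin (TCP) lies on the centre line of the jaws, within the pads' length; the fingertips stand robot.nose_length ahead of it and the grasp point (between the pads) lies 8 mm behind it (robot.nose_length is the distance from the TCP to the fingertips, in m); z points along the fingers, y is the line along which they close (so a half turn about z gives the same grasp; the last joint's range is limited). The gripper opens to 85 mm and grips with 20 to 120 N. Pads are 22 mm wide; open, the fingers measure 114 mm over their backs; the gripper's body (76 mm by 85 mm) begins 54 mm behind the grasp point. The pads swing forward as they close: fully open they stand 13 mm farther back than shut.
Start: joints at [-1.173, 0.32, 1.565, -0, 1.257, -0.02], TCP at [0.233, -0.526, 0.242] pointing down, gripper open.
Joint ranges: [-3.11, 3.11], [-0.84, 2.01], [0.21, 2.61], [-1.34, 4.49], [0.05, 2.63], [-2.56, 2.56]. Speed limits (rad/s): [2.57, 2.57, 3.14, 3.14, 3.14, 3.14].

INTERFACE

Orientations are given as a unit quaternion [x, y, z, w].
In Python, from plant import sensors, get_image, camera_params, sign_off, robot gives the robot as it stands. The module is installed in compiled form; this text tells all that it offers.
- The arm moves only by the shell command python3 -m jog 'ROWS'. ROWS is JSON, a list of rows, each a list of 3 entries, a list of its own where there are three numbers: the opening, from 0 (shut) to 1 (fully open), then the shift along the tool's x, y, z as a fraction of full scale, then the turn about the tool's z as a fraction of full scale. A call has 1 to 10 rows; each row shifts and turns the commanded pose from where the row before left it, along the tool's axes as they then stand; what a row does not reach is not made up. Full scale, the value 1, is 40 mm for a shift and 30 degrees for a turn. A row lasts 1/12 s, in which the tool goes at most 41.7 mm and 7.16 degrees, less where a joint would pass 70% of its speed; a pose out of reach is approached as far as the arm can. A call with a number of a shift or a turn outside -1 to 1 is refused whole. A call with a gripper value outside its range is refused whole. The fingers move at their own pace and stop on an object; the grip force is fixed at half the most. Time passes only in rows, so rows that do not move let the fingers close. It gives the time, the measured TCP pose, the force, the opening and the grip force at its end, in the units of the state.
- sensors.observe(): the state, without advancing time (a new reading comes with each control period).
- get_image(name): name is "side" or "top"; returns the picture (384x512x3 uint8, red, green, blue); there is no depth.
- camera_params(name): a dict with "fx", "fy", "cx", "cy" (pixels), "xyz" and "attitude" of the camera in the world. Camera axes: x right, y down, z forward; pixel columns grow to the right and rows downward; lengths in m; the calibration is good to about 2 mm. A picture is of the moment at which its call begins. camera_params takes no time and is no camera call.
- sign_off(): hands the job in; it is judged then, once.
The state is a dict: "time": time; "joint_pos": joint angles; "qvel": joint speeds; "joint_torque": joint torques, N m; "tcp_pos": TCP position; "ee_rot": TCP orientation; "force": force on the tool from outside, world axes, zero at the start; "moment": the same for the moment, N m; "grip_width": finger opening in m; "grasp_force": force on a finger pad.
Only numpy, scipy, OpenCV 4.12 (cv2) and the standard library are available. Lean on these libraries where they do the work, as an engineer would, in place of code of your own. Each camera call takes 0.05 s, during which the arm holds its last target. There are 200 camera calls.

TASK

Two small steel brackets stand on the bench. Take the one with the two hooked tabs on its back, put both tabs through the two slots of the slotted upright and push it down until it is fully home, so that it hangs locked on the upright by itself. Leave the plain bracket, the tape roll and the heat sink where they are.

Things in the scene. Friction and masses are not known exactly. Their poses are not given: they have to be found in the camera images.
- tab_bracket: Loose bare steel bracket to be hung, 0.2 to 0.33 kg, standing on its ledge. Origin on its underside; z up, +x towards back plate and tabs. Back plate 76 wide (y), 70 high, 5 mm thick, rear face at x=+52. Ledge 76 wide, 4 mm thick, x=-48 to +52, with a 14 mm high lip at its front end. Fully home on the upright its underside is 56 mm above the bench.
- web_top (a point): Middle of the flat top of the tab bracket's upright web: (0, 0, 78) mm in the bracket's frame. The web is the place to grip (14 mm thick in y, from x=-48 to +47 mm, z=4 to 78 mm; close the fingers along y) and its top may be pushed on. Friction can stop the tabs part way, so push down with 5 to 20 N.
- tab_root (a point): On the back plate's rear face midway between the two tabs: (52, 0, 44) mm in the bracket's frame. Tabs at y=-25 and +25, 12 mm wide: a tongue z=44 to 50, straight out to x=64, then a part turned down and splayed outward, ending at z=27, x=71 mm. Gap from rear face to it: 6.5 mm at the tongue, 13 mm at the tip, so going down draws the bracket to the upright.
- upright: Grey slotted steel upright, fixed to the bench, 110 mm wide (y), 152 mm high, on a base plate 130 mm wide, 6 mm thick, x=-24 to +76 mm. Origin on the bench under the front face of its 5 mm thick front plate; +x from front face to rear, away from the robot, z up; open behind the plate. To go in, the tab bracket's underside must be 74 to 89 mm above the bench.
- slot_sill (a point): On the upright's front face midway between its two slots, at the height of their lower edges: (0, 0, 100) mm in the upright's frame. Slots at y=-25 and +25 mm, each 28 mm wide, z=100 to 140 mm. Fully home the tongues rest on the lower edges, the back plate lies against the front face and tab_root lies here.
- plain_bracket: The other steel bracket, to be left alone: 76 mm wide, 72 mm long, 78 mm high, with screw holes and no tabs in its back plate. Origin: on its underside, below the web; +x towards its back plate, whose rear face is at x = +40 mm.
- tape_roll: Roll of amber tape lying flat, 59 mm diameter, 19 mm high, origin at the centre of its underside; to be left alone.
- heat_sink: Black finned heat sink, 45 x 45 x 22 mm, origin at the centre of its underside; to be left alone.
Things that resemble listed ones, but are neither listed nor needed, are in the scene too. Leave any orange look-alike of the tab_bracket alone.

How it is judged:
At the end, for the whole second after the job is handed in: The tab bracket hangs at rest, by itself, with both tabs through the slots and fully home: tab_root within 4 mm of the sills in height, within 5 mm of the front face, within 12 mm of the middle sideways; upright and square to the upright within 10 degrees (z of tab_root in the frame of slot_sill between -0.004 and 0.004 m and x of tab_root in the frame of slot_sill between -0.005 and 0.004 m and y of tab_root in the frame of slot_sill between -0.012 and 0.012 m and angle between tab_bracket's own z axis and vertical below 0.17 rad and angle between the x axis of tab_bracket and the x axis of upright, either way round below 0.17 rad and linear speed of tab_bracket below 0.02 m/s); the robot touches nothing.
It fails at once if the plain bracket is moved more than 40 mm (distance of plain_bracket from where it was at the start of the episode above 0.04 m).
It fails at once if the tape roll is moved more than 40 mm (distance of tape_roll from where it was at the start of the episode above 0.04 m).
It fails at once if the heat sink is moved more than 40 mm (distance of heat_sink from where it was at the start of the episode above 0.04 m).
It also fails if it takes over 45 s, if anything falls off the work surface, if the arm or the gripper's body presses on something with over 40 N, if the wrist force passes 120 N, or if a joint passes its speed limit or range.

## Working session

There is one attempt and no reset: what is moved stays moved. The work goes in short steps, Python scripts to look and compute and a shell command to move; the robot and the scene stay as the last step left them, time stands still between calls to the robot, and variables do not carry over. Pictures are saved under pics/ and viewed, at most 10 in all, crops included, and the job is handed in when it is done.

```bash
mkdir -p pics; python3 - <<'E'
from plant import *
import cv2
for n in("side","top"):
    cv2.imwrite(f"pics/{n}0.png",get_image(n)[:,:,::-1]); print(n,camera_params(n))
print(sensors.observe(),robot.nose_length)
E
```

```text
side {'fx': 423.63468537677863, 'fy': 423.63468537677863, 'cx': 251.47360078262327, 'cy': 201.62949002817314, 'xyz': array([0.47371386, 1.16846514, 0.7628434 ]), 'attitude': array([-0.00715974,  0.85235483, -0.52268356,  0.01555263])}
top {'fx': 415.8398913921079, 'fy': 415.8398913921079, 'cx': 262.01016429858896, 'cy': 184.29919203959182, 'xyz': array([ 0.33171981, -0.16880388,  1.62774595]), 'attitude': array([-0.69819019,  0.71364407, -0.03614209,  0.04400394])}
{'time': 0.1, 'joint_pos': array([-1.17299142e+00,  3.20199303e-01,  1.56554398e+00,  7.17873940e-06,
        1.25741092e+00, -1.99834133e-02]), 'qvel': array([-0.00064741, -0.00062223, -0.00147773, -0.00148664, -0.00113622,
       -0.00110718]), 'joint_torque': array([ 4.70522500e-04, -4.16409409e+01, -2.34704661e+01, -1.27260864e-04,
        4.87679994e-03, -1.73292847e-08]), 'tcp_pos': array([ 0.23315319, -0.52516083,  0.24158786]), 'ee_rot': array([ 9.78260772e-01,  2.07377080e-01, -1.43267904e-04, -7.67524515e-04]), 'force': array([-0.14567729,  0.3958256 , -0.57037002]), 'moment': array([-0.02642428,  0.00706039,  0.00210734]), 'grasp_force': 0.0, 'grip_width': 0.08549144530498863} 0.011
```

View pics/side0.png

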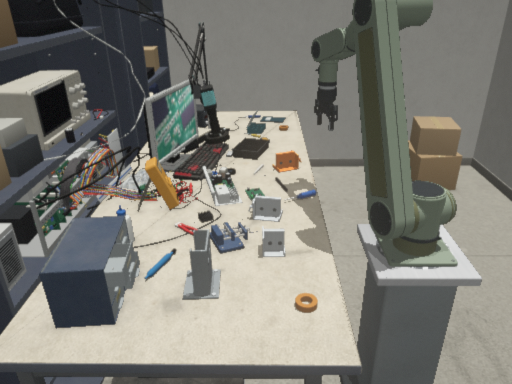

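View pics/top0.png

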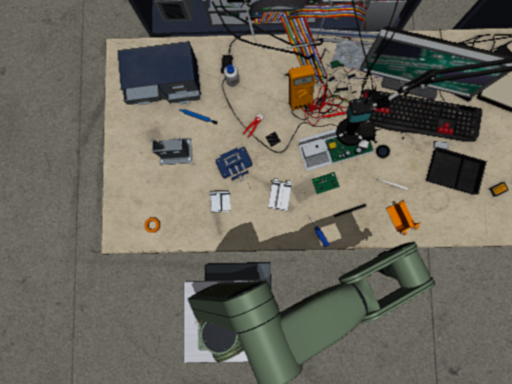

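The side view shows brackets at (267,207) and (274,242), and the upright at (201,265). In the top view the brackets are at (280,194) and (220,201), and the upright is at (172,150). I'll zoom in to tell the brackets apart.

```bash
python3 - <<'E'
import cv2,numpy as np
t=cv2.imread("pics/top0.png")[125:225,140:310]; s=cv2.imread("pics/side0.png")[180:310,170:320]
t=cv2.resize(t,None,fx=4.4,fy=4.4,interpolation=cv2.INTER_CUBIC); cv2.imwrite("pics/tc.png",t)
s=cv2.resize(s,None,fx=4.4,fy=4.4,interpolation=cv2.INTER_CUBIC); cv2.imwrite("pics/sc.png",s)
E
```

```text
(no output)
```

View pics/tc.png

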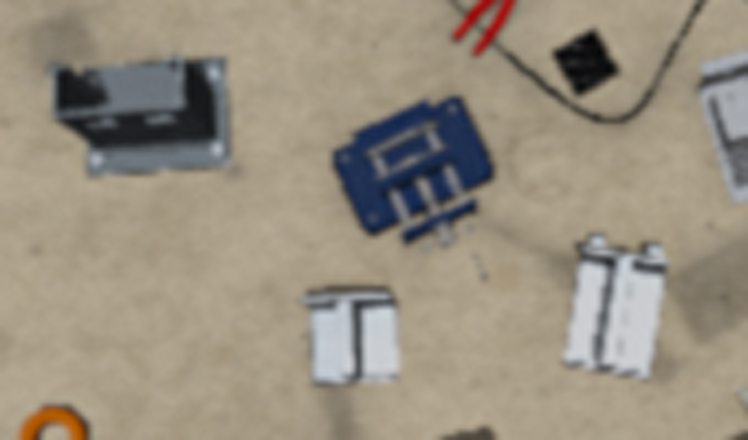

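View pics/sc.png

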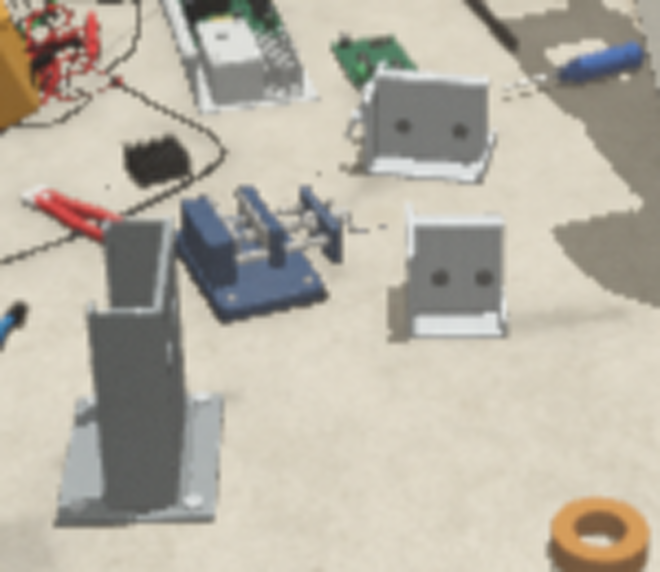

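The bracket with tabs is the one at top-crop (615,310). Its back plate's top edge runs (582,255)–(665,262). The upright's front top edge runs about (58,114)–(188,108), and its base's front corners are (90,172) and (229,165). Next I'll cast rays.

```bash
cat >h.py <<'E'
from plant import *
import numpy as np,cv2
from scipy.spatial.transform import Rotation as R
def ray(n,u,v,z):
    c=camera_params(n); d=R.from_quat(c["attitude"]).apply([(u-c["cx"])/c["fx"],(v-c["cy"])/c["fy"],1]); o=np.array(c["xyz"])
    return o+d*(z-o[2])/d[2]
def proj(n,p):
    c=camera_params(n); q=R.from_quat(c["attitude"]).inv().apply(np.asarray(p)-c["xyz"]); return np.array([q[0]/q[2]*c["fx"]+c["cx"],q[1]/q[2]*c["fy"]+c["cy"]])
def T(u,v,z): return ray("top",(u+.5)/4.4-.5+140,(v+.5)/4.4-.5+125,z)
def S(u,v,z): return ray("side",(u+.5)/4.4-.5+170,(v+.5)/4.4-.5+180,z)
E
python3 - <<'E'
from h import *
np.set_printoptions(precision=4,suppress=True)
for n,f,u,v,z in [("up front topL",T,58,114,.152),("R",T,188,108,.152),("baseFL",T,88,174,.006),("baseFR",T,230,165,.006),("baseRR",T,226,60,.006),
 ("S base near front",S,217,520,.006),("S base near rear",S,57,523,.006),("S base far front",S,222,398,.006),("S top front near",S,160,310,.152),("S top front far",S,176,222,.152),
 ("tab plate topL",T,580,258,.07),("plate topR",T,665,266,.07),("lip L",T,565,362,.014),("lip R",T,650,377,.014),
 ("S plate top near",S,383,72,.07),("S web top/front ",S,488,80,.078),("S ledge front near",S,482,181,0),("S ledge rear near",S,368,172,.0),("S ledge front far",S,494,140,.014),
 ("plain TL",T,305,300,.078),("plain TR",T,396,295,.078),("plain BL",T,313,382,.01),("plain BR",T,398,380,.01),("tape",T,53,438,.019),("hs",T,585,62,.022)]: print(n,f(u,v,z)[:2])
E
```

```text
up front topL [0.6318 0.2382]
R [0.6343 0.1311]
baseFL [0.606  0.2509]
baseFR [0.6112 0.1229]
baseRR [0.7076 0.1263]
S base near front [0.603  0.2592]
S base near rear [0.7023 0.2626]
S base far front [0.6119 0.1324]
S top front near [0.6303 0.2451]
S top front far [0.6327 0.1435]
tab plate topL [ 0.5125 -0.1889]
plate topR [ 0.504  -0.2615]
lip L [ 0.427  -0.1742]
lip R [ 0.4121 -0.2488]
S plate top near [ 0.5078 -0.2396]
S web top/front  [ 0.4207 -0.2076]
S ledge front near [ 0.4257 -0.1768]
S ledge rear near [ 0.5205 -0.1925]
S ledge front far [ 0.4144 -0.2223]
plain TL [0.4809 0.0462]
plain TR [ 0.4834 -0.0315]
plain BL [0.4144 0.049 ]
plain BR [ 0.4145 -0.0263]
tape [0.3698 0.2768]
hs [ 0.6944 -0.1982]
```

```bash
python3 -m jog '[[1,[0,0,0],0.22],[1,[0,0,0],0.22],[1,[0,0,0],0.22],[1,[0,0,0],0.22],[1,[0,0,0],0.22],[1,[0,0,0],0]]'
cat >>h.py <<'E'
def go(p,yaw):
    "print remaining shift in tool axes (mm) and turn (deg) to TCP p with tool x at yaw"
    s=sensors.observe(); r=R.from_quat(s["ee_rot"]); x=r.apply([1,0,0]); d=r.inv().apply(np.array(p)-s["tcp_pos"])
    print("t",s["time"],"shift mm",np.round(d*1e3,1),"turn deg",np.round(np.degrees(np.arctan2(x[1],x[0])-yaw),2),"tcp",np.round(s["tcp_pos"],4),"f",np.round(s["force"],1),"w",round(s["grip_width"],4),"g",round(s["grasp_force"],1))
E
python3 -c "
from h import *
go([.459,-.219,.2],-.16)"
```

```text
time: 0.6
tcp_pos: [0.2332, -0.5253, 0.2418]
ee_rot: [0.997, -0.08, -0.0, -0.0]
force: [0.7, -0.6, 0.5]
grip_width: 0.0851
grasp_force: 0.0
t 0.6 shift mm [ 174.1 -338.3   42. ] turn deg 0.0 tcp [ 0.2332 -0.5253  0.2418] f [ 0.7 -0.6  0.5] w 0.0851 g 0.0
```

```bash
python3 -m jog '[[1,[0.435,-0.846,0.1],0],[1,[0.435,-0.846,0.1],0],[1,[0.435,-0.846,0.1],0],[1,[0.435,-0.846,0.1],0],[1,[0.435,-0.846,0.1],0],[1,[0.435,-0.846,0.1],0],[1,[0.435,-0.846,0.1],0],[1,[0.435,-0.846,0.1],0],[1,[0.435,-0.846,0.1],0],[1,[0.435,-0.846,0.1],0]]'
python3 -c "
from h import *
go([.459,-.219,.13],-.16)
t=get_image('top')[125:225,230:350];s=get_image('side')[100:240,200:350]
cv2.imwrite('pics/t2.png',np.hstack([cv2.resize(t,(480,400)),cv2.resize(s,(318,400))[:,:318]])[:,:,::-1])
go([.459,-.219,.055],-.16)"
```

```text
time: 1.43
tcp_pos: [0.4591, -0.217, 0.2021]
ee_rot: [0.997, -0.077, -0.0, 0.0]
force: [0.2, -0.6, 0.6]
grip_width: 0.0852
grasp_force: 0.0
t 1.4333 shift mm [ 0.2  1.9 72.1] turn deg 0.29 tcp [ 0.4591 -0.217   0.2021] f [ 0.2 -0.6  0.6] w 0.0852 g 0.0
t 1.5333 shift mm [ -0.8   4.8 146.5] turn deg 0.62 tcp [ 0.4605 -0.2147  0.2015] f [ 0.1 -0.2  0.5] w 0.0856 g 0.0
```

View pics/t2.png

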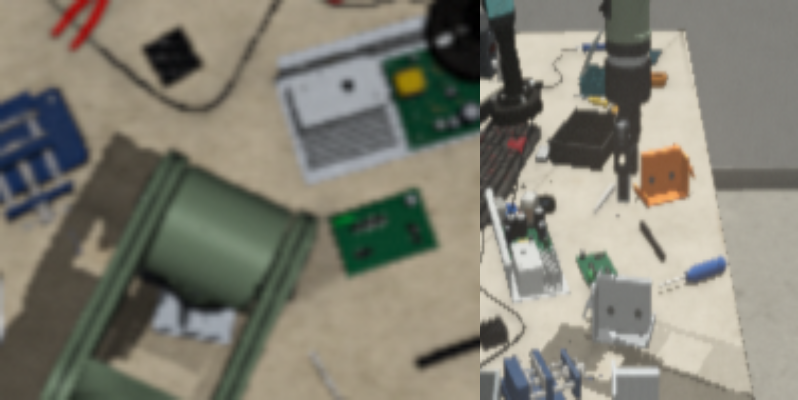

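The top view is blocked by the arm. The side view shows the fingers above the tab bracket, so I descend.

```bash
python3 -m jog '[[1,[0,0,0.5],0],[1,[0,0,0.5],0],[1,[0,0,0.5],0],[1,[0,0,0.5],0],[1,[0,0,0],0],[1,[0,0,0],0],[1,[0,0,0],0]]'
python3 -c "
from h import *
go([.459,-.219,.055],-.16)
s=get_image('side')[130:230,220:320]
cv2.imwrite('pics/s3.png',cv2.resize(s,(600,600),interpolation=cv2.INTER_CUBIC)[:,:,::-1])"
```

```text
time: 2.12
tcp_pos: [0.4589, -0.2195, 0.1233]
ee_rot: [0.997, -0.079, 0.001, 0.0]
force: [0.1, -0.8, 1.1]
grip_width: 0.0855
grasp_force: 0.0
t 2.1167 shift mm [-0.1 -0.6 68.3] turn deg 0.14 tcp [ 0.4589 -0.2195  0.1233] f [ 0.1 -0.8  1.1] w 0.0855 g 0.0
```

View pics/s3.png

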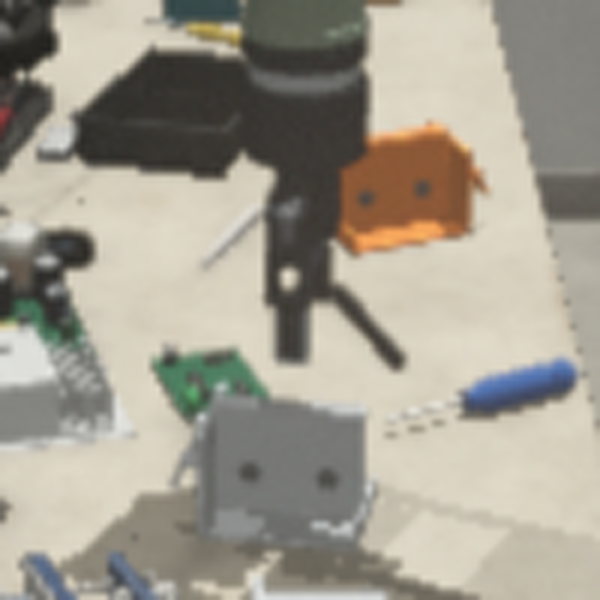

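The finger (crop x≈292) is over the middle of the web (205–365). I'll descend and grip.

```bash
python3 -m jog '[[1,[0,0,0.34],0],[1,[0,0,0.34],0],[1,[0,0,0.34],0],[1,[0,0,0.34],0],[1,[0,0,0.34],0],[1,[0,0,0],0],[1,[0,0,0],0]]'; python3 -m jog '[[0,[0,0,0],0],[0,[0,0,0],0],[0,[0,0,0],0],[0,[0,0,0],0],[0,[0,0,0],0],[0,[0,0,0],0],[0,[0,0,0],0],[0,[0,0,0],0],[0,[0,0,0],0],[0,[0,0,0],0]]'
```

```text
time: 2.75
tcp_pos: [0.4588, -0.2191, 0.055]
ee_rot: [0.997, -0.079, 0.0, 0.0]
force: [0.7, -0.0, 0.4]
grip_width: 0.0855
grasp_force: 0.0
time: 3.58
tcp_pos: [0.4586, -0.2188, 0.0547]
ee_rot: [0.997, -0.079, 0.0, 0.0]
force: [-0.5, 2.1, 5.9]
grip_width: 0.0132
grasp_force: 59.2
```

```bash
python3 -m jog '[[0,[0,0,-0.5],0],[0,[0,0,-0.7],-0.1],[0,[0,0,-0.7],-0.1],[0,[0,0,-0.7],-0.1],[0,[0,0,-0.4],-0.072],[0,[0,0,0],0],[0,[0,0,0],0]]'
python3 -c "
from h import *
go([.536,.186,.172],.035)"
```

```text
time: 4.17
tcp_pos: [0.4582, -0.2188, 0.174]
ee_rot: [1.0, 0.018, 0.0, 0.0]
force: [-1.3, -0.8, -3.5]
grip_width: 0.0132
grasp_force: 59.0
t 4.1667 shift mm [  92.2 -401.7    1.8] turn deg 0.04 tcp [ 0.4582 -0.2188  0.174 ] f [-1.3 -0.8 -3.5] w 0.0132 g 59.0
```

```bash
python3 -m jog '[[0,[0,-0.4,0],0],[0,[0,-0.8,0],0],[0,[0,-0.8,0],0],[0,[0,-0.8,0],0],[0,[0,-0.8,0],0],[0,[0,-0.8,0],0],[0,[0,-0.8,0],0],[0,[0,-0.8,0],0],[0,[0,-0.8,0],0],[0,[0,-0.8,0],0]]'
python3 -m jog '[[0,[0.3,-0.8,0],0],[0,[0.4,-0.8,0],0],[0,[0.5,-0.45,0],0],[0,[0.5,-0.4,0],0],[0,[0.4,0,0],0],[0,[0.2,0,0],0],[0,[0,0,0],0],[0,[0,0,0],0],[0,[0,0,0],0]]'
python3 -c "
from h import *
go([.536,.186,.172],.035)
t=get_image('top')[115:215,130:240];s=get_image('side')[170:310,160:300]
cv2.imwrite('pics/t4.png',np.hstack([cv2.resize(t,(440,400)),cv2.resize(s,(360,360))[:,:360] if 0 else cv2.resize(s,(360,400))])[:,:,::-1])
np.save('s.npy',s)"
```

```text
time: 5.0
tcp_pos: [0.4455, 0.0862, 0.1719]
ee_rot: [1.0, 0.018, -0.002, 0.0]
force: [-0.5, -0.8, -1.9]
grip_width: 0.013
grasp_force: 59.0
time: 5.75
tcp_pos: [0.5342, 0.1854, 0.1733]
ee_rot: [1.0, 0.018, -0.002, 0.0]
force: [-0.1, -0.7, -2.5]
grip_width: 0.0132
grasp_force: 59.2
t 5.75 shift mm [ 1.9 -0.5  1.3] turn deg 0.03 tcp [0.5342 0.1854 0.1733] f [-0.1 -0.7 -2.5] w 0.0132 g 59.2
```

View pics/t4.png

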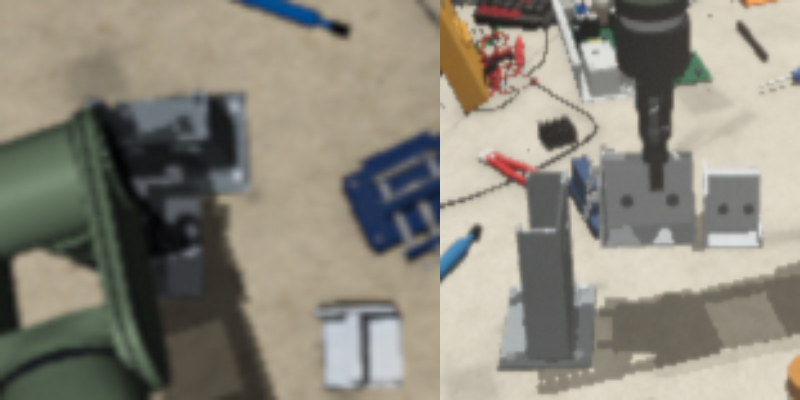

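The bracket is held level, with the web at crop x 602–694 and the finger at 655. It stands in front of the upright. I'll lower it to insertion height, then go forward.

```bash
python3 -m jog '[[0,[0,0,0.3],0],[0,[0,-0.02,0.3],0],[0,[0,-0.02,0.3],0],[0,[0,0,0],0],[0,[0,0,0],0]]'
python3 -m jog '[[0,[0.25,0,0],0],[0,[0.25,0,0],0],[0,[0.2,0,0],0],[0,[0.1,0,0],0],[0,[0,0,0],0],[0,[0,0,0],0]]'
python3 -c "
from h import *
go([.576,.188,.137],.035)"
```

```text
time: 6.27
tcp_pos: [0.5348, 0.1875, 0.1382]
ee_rot: [1.0, 0.018, -0.001, 0.0]
force: [0.4, -0.0, -2.5]
grip_width: 0.0129
grasp_force: 59.1
time: 6.77
tcp_pos: [0.5678, 0.189, 0.1382]
ee_rot: [1.0, 0.018, -0.0, 0.0]
force: [-0.1, -0.3, -2.2]
grip_width: 0.0133
grasp_force: 59.1
t 6.7667 shift mm [8.1 1.3 1.2] turn deg 0.08 tcp [0.5678 0.189  0.1382] f [-0.1 -0.3 -2.2] w 0.0133 g 59.1
```

```bash
python3 -m jog '[[0,[0.05,0,0.01],0],[0,[0.05,0,0.01],0],[0,[0,0,0],0]]'
python3 -m jog '[[0,[0.04,0,0],0],[0,[0.04,0,0],0],[0,[0,0,0],0]]'
python3 -c "
from h import *
go([.576,.188,.137],.035)
t=get_image('top')[115:215,130:240];s=get_image('side')[190:290,180:270]
cv2.imwrite('pics/t5.png',np.hstack([cv2.resize(t,(300,272)),np.zeros((272,1,3),np.uint8)])[:,:,::-1])
cv2.imwrite('pics/s5.png',cv2.resize(s,(540,600),interpolation=cv2.INTER_CUBIC)[:,:,::-1])"
```

```text
time: 7.02
tcp_pos: [0.5717, 0.1892, 0.1374]
ee_rot: [1.0, 0.018, 0.0, 0.0]
force: [0.7, -0.0, -2.3]
grip_width: 0.0134
grasp_force: 59.1
time: 7.27
tcp_pos: [0.5731, 0.1891, 0.1374]
ee_rot: [1.0, 0.019, -0.002, 0.0]
force: [-4.8, -1.0, 0.5]
grip_width: 0.0132
grasp_force: 59.6
t 7.2667 shift mm [2.8 1.3 0.4] turn deg 0.12 tcp [0.5731 0.1891 0.1374] f [-4.8 -1.   0.5] w 0.0132 g 59.6
```

View pics/s5.png

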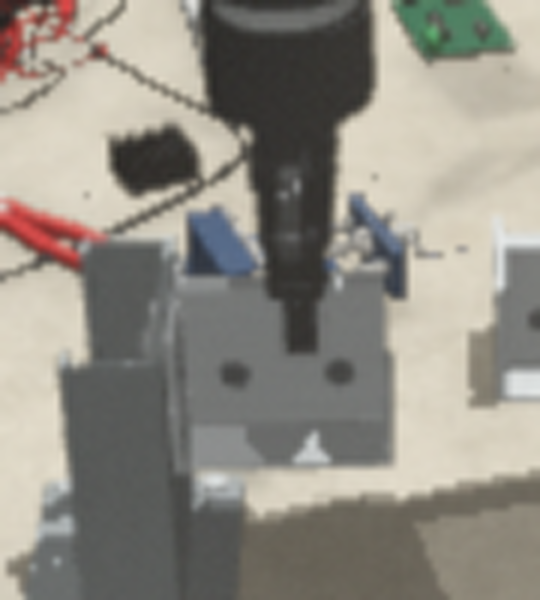

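The back plate is flush against the upright at crop x≈180, with 5 N of contact, so the tabs are in. Now I push down.

```bash
python3 -m jog '[[0,[-0.03,0,0.1],0],[0,[0,0,0.1],0],[0,[0,0,0.1],0],[0,[0,0,0],0],[0,[0,0,0],0]]'
python3 -m jog '[[0,[0,0,0.08],0],[0,[0,0,0.08],0],[0,[0,0,0],0],[0,[0,0,0],0]]'
```

```text
time: 7.78
tcp_pos: [0.5732, 0.1892, 0.1247]
ee_rot: [1.0, 0.018, -0.001, 0.0]
force: [-1.2, -0.3, -3.6]
grip_width: 0.013
grasp_force: 59.0
time: 8.12
tcp_pos: [0.5732, 0.1892, 0.1186]
ee_rot: [1.0, 0.018, -0.001, 0.0]
force: [-3.3, -0.6, -2.9]
grip_width: 0.0132
grasp_force: 59.1
```

```bash
python3 -m jog '[[0,[0,0,0.06],0],[0,[0,0,0.06],0],[0,[0,0,0],0],[0,[0,0,0],0]]'
python3 -m jog '[[0,[0,0,0.05],0],[0,[0,0,0.05],0],[0,[0,0,0],0],[0,[0,0,0],0]]'
```

```text
time: 8.45
tcp_pos: [0.5732, 0.1893, 0.1141]
ee_rot: [1.0, 0.018, -0.0, 0.0]
force: [-4.0, -0.7, -1.3]
grip_width: 0.0131
grasp_force: 59.3
time: 8.78
tcp_pos: [0.5732, 0.1893, 0.1108]
ee_rot: [1.0, 0.018, -0.0, 0.0]
force: [-5.8, -0.6, 2.3]
grip_width: 0.0136
grasp_force: 59.7
```

```bash
python3 -m jog '[[0,[0,0,0.05],0],[0,[0,0,0],0],[0,[0,0,0],0]]'
python3 -m jog '[[0,[0,0,0.05],0],[0,[0,0,0],0],[0,[0,0,0],0]]'
```

```text
time: 9.03
tcp_pos: [0.5731, 0.1893, 0.1105]
ee_rot: [1.0, 0.019, 0.0, 0.0]
force: [-9.6, -1.2, 11.3]
grip_width: 0.0127
grasp_force: 61.1
time: 9.28
tcp_pos: [0.573, 0.1892, 0.1102]
ee_rot: [1.0, 0.019, 0.001, 0.0]
force: [-13.9, -2.4, 20.4]
grip_width: 0.0135
grasp_force: 62.5
```

It is home: underside at about 55.5 mm, with a hard stop at 20 N. Next I relax, release, and retreat upward.

```bash
python3 -m jog '[[0,[-0.02,0,-0.09],0],[0,[0,0,0],0],[1,[0,0,0],0],[1,[0,0,0],0],[1,[0,0,0],0],[1,[0,0,0],0],[1,[0,0,0],0],[1,[0,0,0],0],[1,[0,0,0],0],[1,[0,0,0],0]]'
python3 -m jog '[[1,[0,0,-0.2],0],[1,[0,0,-0.4],0],[1,[0,0,-0.6],0],[1,[0,0,-0.6],0],[1,[-0.3,0,-0.5],0],[1,[-0.8,0,0],0],[1,[-0.8,0,0],0],[1,[-0.8,0,0],0],[1,[0,0,0],0],[1,[0,0,0],0]]'
python3 -c "
from h import *
go([.573,.189,.11],.035)
t=get_image('top')[115:215,130:240];s=get_image('side')[190:290,180:270]
cv2.imwrite('pics/f6.png',np.hstack([cv2.resize(t,(396,360),interpolation=cv2.INTER_CUBIC),cv2.resize(s,(324,360),interpolation=cv2.INTER_CUBIC)])[:,:,::-1])"
```

```text
time: 10.12
tcp_pos: [0.5729, 0.1893, 0.1099]
ee_rot: [1.0, 0.018, 0.0, 0.0]
force: [0.2, -0.7, 0.1]
grip_width: 0.0858
grasp_force: 0.0
time: 10.95
tcp_pos: [0.4638, 0.1853, 0.2029]
ee_rot: [1.0, 0.019, 0.001, -0.0]
force: [0.7, 0.7, 0.3]
grip_width: 0.0854
grasp_force: 0.0
t 10.95 shift mm [109.1   0.4  93.1] turn deg 0.15 tcp [0.4638 0.1853 0.2029] f [0.7 0.7 0.3] w 0.0854 g 0.0
```

View pics/f6.png

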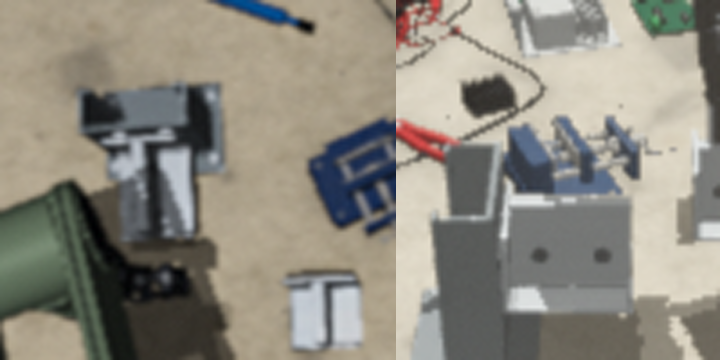

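The bracket hangs level and flush on the upright (side crop x 505–632). The gripper is clear and the plain bracket hasn't moved, so I'm handing it in.

```bash
python3 -c "
from plant import *
print(sign_off())"
```

```text
the job is handed in; nothing more can be done
None
```

The tab bracket hangs by itself on the upright with both tabs through the slots, pushed down to a hard stop at 20 N. The gripper is clear, and I handed the job in at about 11 s; the hand-in returned no verdict.

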